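# Reset the interlock with the covered key pair

### The job

Reset the apparatus interlock at the low control box: with the fingertips push its sliding cover fully back, away from the keys, then press the two round keys down together, one fingertip on each, and hold both right down for at least two seconds before letting both come up again. Do not force anything; leave the small square key between them unpressed, grasp or lift nothing, leave the cover open, and leave the jar, the screw cap and the tape roll where they stand.

Things in the scene. Friction and masses are not known exactly. Their poses are not given: they have to be found in the camera images.
- station: The fixed control box: grey, 156 mm long (its x), 140 mm wide (its y), flat white deck 40 mm above the worktop. Origin: centre of its underside, on the worktop. Its x axis points the way the cover opens (roughly away from the robot, at most 0.45 rad off), y to its left, z up. Round keys at x = -25 mm, y = +33 and -33 mm; small square key midway between them.
- key_left_top (a point): Centre of the flat top of the left (+y) round key, which moves with it. Black cylinder of 30 mm diameter; released, its top is 10 mm above the deck (50 mm above the worktop). 66 mm centre to centre from the other round key; 36 mm free between their rims.
- key_right_top (a point): The same for the right (-y) round key.
- key_left (a joint): How far the left round key is pressed, in m: 0 up, 0.006 fully down (stop). Vertical spring: 1.4 N at the start, 3.5 N fully down; it springs up by itself. Counts as down above 0.0045.
- key_right (a joint): The same for the right round key.
- test_key_top (a point): Centre of the top of the small square black key, 14 mm wide, midway between the round keys, top 5 mm above the deck (45 mm above the worktop). Not to be pressed.
- test_key (a joint): How far the small square key is pressed, in m: 0 up, 0.003 down; spring of 0.8 to 1.4 N.
- cover (a joint): How far the sliding cover is open, in m: 0 closed over the keys, 0.072 fully back against its stop. It starts between 0 and 0.015, slides along the box's x axis, stays where it is left, and takes about 2 to 4 N to push slowly. Counts as open above 0.062.
- cover_face (a point): Middle of the upright near face of the aluminium cover: push it to the box's +x. The face is 134 mm wide, from 13 to 39 mm above the deck (53 to 79 above the worktop); behind it the cover slopes down over 54 mm to 16 mm above the deck. It passes 3 mm above the round keys. Closed, the face is 30 mm before the key centres (box -x); fully open, 42 mm beyond them.
- jar: Bystander: loose white jar with a green lid, 55 mm diameter, 76 mm high, beside the box. Origin: centre of its underside, z up.
- cap: Bystander: loose blue screw cap, 93 mm diameter, 41 mm high, beside the box. Origin: centre of its underside, z up.
- tape: Bystander: loose roll of tape lying flat, 69 mm diameter, 19 mm high, behind the box. Origin: centre of its underside, z up.

How it is judged:
By the outcome, as a careful person would: the job done as asked, in the order asked, and still so for the second after the job is handed in, with the robot touching nothing.
It also fails if it takes over 43 s, if anything falls off the work surface, if the arm or the gripper's body presses on something with over 40 N, if the wrist force passes 120 N, or if a joint passes its speed limit or range.

### The arm

A 6-joint arm with a two-finger parallel gripper is mounted at the origin on a cart in front of the work surface, level with it; the furniture and walls round the work are solid. World frame = base frame: x ahead of the robot, y to its left, z up, the work surface at z = 0. Lengths are in m, angles in rad, forces in N, time in s.
With the tool pointing down it reaches from about 0.275 to 0.725 m from the base axis. Payload 5.6 kg.
Tool frame: the origin (TCP) lies on the centre line of the jaws, within the pads' length; the fingertips stand 11 mm ahead of it and the grasp point (between the pads) lies 8 mm behind it; z points along the fingers, y is the line along which they close (so a half turn about z gives the same grasp; the last joint's range is limited). The gripper opens to 85 mm and grips with 20 to 120 N. Pads are 22 mm wide; open, the fingers measure 114 mm over their backs; the gripper's body (76 mm by 85 mm) begins 54 mm behind the grasp point. The pads swing forward as they close: fully open they stand 13 mm farther back than shut.
Start: joints at [-0.957, 0.255, 0.108, 0, -1.424, -0.285], TCP at [0.178, -0.521, 0.242] pointing down, gripper open.
Joint ranges: [-2.95, 2.95], [-1.21, 1.97], [-1.09, 1.5], [-2.87, 1.71], [-2.94, -0.07], [-3.05, 3.05]. Speed limits (rad/s): [2.57, 2.57, 3.14, 3.14, 3.14, 3.14].

### API

Orientations are given as a 3x3 rotation matrix whose columns are the frame's x, y, z axes.
In Python, from station import ctrl gives the robot as it stands. The module is installed in compiled form; this text tells all that it offers.
- The arm moves only by the shell command python3 -m pendant 'ROWS' [FORCE]. ROWS is a JSON object whose one key "targets" holds a list of rows, each an object with "hand": the opening, from 0 (shut) to 1 (fully open); "xyz": the shift along the tool's x, y, z in m, a list of three; "turn": the turn about the tool's z in rad. A call has 1 to 12 rows; each row is the pose to reach, as a shift and turn from the pose commanded when the call began, along the tool's axes at that moment; what a row does not reach only later rows make up. A row lasts 1/12 s, in which the tool goes at most 41.7 mm and 7.16 degrees, less where a joint would pass 70% of its speed; a pose out of reach is approached as far as the arm can. A call with a gripper value outside its range is refused whole. The fingers move at their own pace and stop on an object; FORCE is the grip in N (left out, the last holds). Time passes only in rows, so rows that repeat a pose let the fingers close. It gives the time, the measured TCP pose, the force, the opening and the grip force at its end, in the units of the state.
- ctrl.read_state(): the state, without advancing time (a new reading comes with each control period).
- ctrl.camera(name): name is "scene" or "top" or "wrist"; returns (picture, depth): 420x560x3 uint8, red, green, blue; 420x560 float32, m along the optical axis (not along the pixel's ray), 0 where there is no reading.
- ctrl.camera_model(name): a dict with "K" (3x3 intrinsics, pixels), "R" (3x3) and "t" (3): a world point X has camera coordinates R X + t; the wrist camera has in their place "tool_from_camera" (4x4, takes a point from camera to tool coordinates, whose origin is the TCP and whose axes are the flange's). Camera axes: x right, y down, z forward; pixel columns grow to the right and rows downward; lengths in m; the calibration is good to about 2 mm. The wrist camera is an equidistant fisheye: a pixel r from the principal point sees the ray r / f radians off the axis. A picture is of the moment at which its call begins: read the wrist's pose just before it. camera_model takes no time and is no camera call.
- ctrl.finish_job(): hands the job in; it is judged then, once.
The state is a dict: "time": time; "joint_positions": joint angles; "joint_vel": joint speeds; "joint_torque": joint torques, N m; "ee_pos": TCP position; "ee_rot": TCP orientation; "ft_force": force on the tool from outside, world axes, zero at the start; "ft_torque": the same for the moment, N m; "finger_gap": opening from 0.0 (shut) to 1.0 (fully open); "gripper_force": force on a finger pad.
Only numpy, scipy, OpenCV 4.12 (cv2) and the standard library are available. Lean on these libraries where they do the work, as an engineer would, in place of code of your own. Each camera call takes 0.05 s, during which the arm holds its last target. There are 200 camera calls.

## Working session

There is one attempt and no reset: what is moved stays moved. The work goes in short steps, Python scripts to look and compute and a shell command to move; the robot and the scene stay as the last step left them, time stands still between calls to the robot, and variables do not carry over. Pictures are saved under pics/ and viewed, at most 10 in all, crops included, and the job is handed in when it is done.

```bash
mkdir -p pics
python3 - <<'E'
from station import ctrl
import cv2,numpy as np
s=ctrl.read_state()
print(s['time'],s['ee_pos'],s['ee_rot'],s['finger_gap'])
for n in("scene","top"):
    p,d=ctrl.camera(n);cv2.imwrite(f'pics/{n}1.png',p[...,::-1]);np.save(n+'d.npy',d)
    print(n,ctrl.camera_model(n))
E
```

```text
0.0 [ 0.17751985 -0.52006617  0.24141455] [[-9.46461957e-01 -3.22814727e-01 -6.45535174e-04]
 [-3.22815368e-01  9.46460354e-01  1.74261166e-03]
 [ 4.84327442e-05  1.85770431e-03 -9.99998273e-01]] 1.0028250580995097
scene {'K': array([[471.29027569,   0.        , 275.4109782 ],
       [  0.        , 471.29027569, 210.68037627],
       [  0.        ,   0.        ,   1.        ]]), 'R': array([[-0.64865542, -0.7608118 , -0.02028695],
       [-0.45939818,  0.41264869, -0.78655856],
       [ 0.60679441, -0.50088568, -0.61718236]]), 't': array([0.47929893, 0.31337685, 0.63860874])}
top {'K': array([[545.41273136,   0.        , 274.15811943],
       [  0.        , 545.41273136, 210.79890523],
       [  0.        ,   0.        ,   1.        ]]), 'R': array([[-1.64801201e-02, -9.99863983e-01, -6.49375769e-04],
       [-9.89383549e-01,  1.64011600e-02, -1.44399427e-01],
       [ 1.44390436e-01, -1.73723818e-03, -9.89519269e-01]]), 't': array([0.12080815, 0.63504172, 1.19629717])}
```

View pics/top1.png

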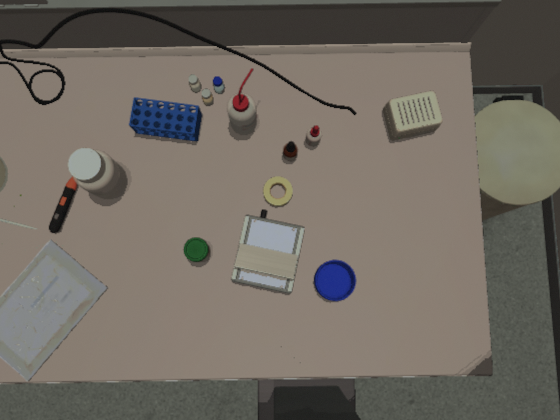

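View pics/scene1.png

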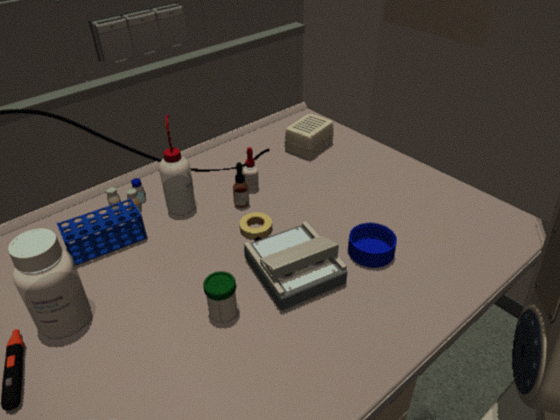

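The top view shows the box at about (268,253), with the cap on its right (335,281), the jar on its left (197,250) and the tape behind it (278,191). I'll enlarge the box.

Run:
```python
import cv2
p=cv2.imread('pics/top1.png')[200:305,215:355]
p=cv2.resize(p,None,fx=5.6,fy=5.6,interpolation=cv2.INTER_CUBIC)
cv2.imwrite('pics/crop1.png',p)
```

```text
(no output)
```

View pics/crop1.png

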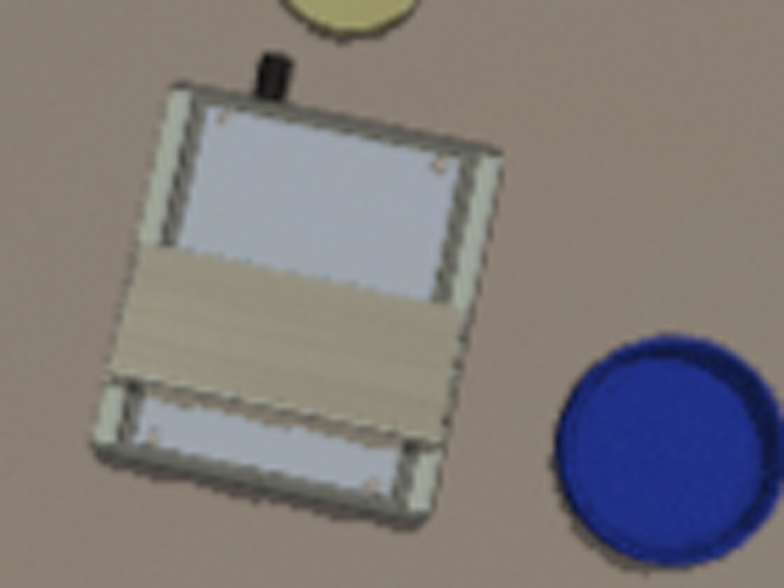

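The crop shows the box's rail outer corners at about (172,88), (500,152), (97,442) and (430,515). The cover's near top edge runs from (107,378) to (440,440), and both keys are hidden under the cover.

```bash
cat > h.py <<'E'
import numpy as np
from station import ctrl
m=ctrl.camera_model('top');K,R,t=m['K'],m['R'],m['t']
def atz(u,v,z):
    r=R.T@np.linalg.inv(K)@[u,v,1];c=-R.T@t
    return c+r*(z-c[2])/r[2]
def cr(x,y): return x/5.6+215-.4,y/5.6+200-.4
E
python3 - <<'E'
from h import *
np.set_printoptions(precision=4,suppress=True)
d=np.load('topd.npy')
def dep(u,v):
    u,v=int(round(u)),int(round(v));return R.T@(np.linalg.inv(K)@[u,v,1]*d[v,u]-t)
for n,c in dict(deck=(320,190),deck2=(260,440),railL=(165,170),railR=(478,220),railnl=(108,415),cov=(285,340),covn=(280,390),table=(600,150),cap=(672,450)).items(): print(n,dep(*cr(*c)))
for z in (.04,.05,.056):
    P=np.array([atz(*cr(*c),z) for c in((172,88),(500,152),(430,515),(97,442))])[:,:2]
    print(z,P.mean(0),[np.linalg.norm(P[i]-P[i-1]) for i in range(4)],'yaw',np.arctan2(*(P[0]-P[3])[::-1]),np.arctan2(*(P[1]-P[2])[::-1]),np.arctan2(*(P[0]-P[1])[::-1])-np.pi/2,np.arctan2(*(P[3]-P[2])[::-1])-np.pi/2)
a,b=[atz(*cr(*c),.079) for c in((107,378),(440,440))];print('edge',a,b,(a+b)/2,np.arctan2(*(a-b)[1::-1])-np.pi/2)
# rough object positions
print('jar',atz(197,250,.076),'cap',atz(335,281,.041),'tape',atz(278,191,.019))
E
```

```text
deck [0.5844 0.1161 0.0423]
deck2 [0.4855 0.1423 0.0442]
railL [0.5939 0.1793 0.048 ]
railR [0.5716 0.0529 0.0459]
railnl [0.4953 0.2024 0.0493]
cov [0.5242 0.1323 0.0694]
covn [0.5042 0.1325 0.0769]
table [ 0.6056 -0.0018  0.0003]
cap [ 0.479  -0.0278  0.0044]
0.04 [0.5421 0.1255] [np.float64(0.1463842706822515), np.float64(0.13628309831120727), np.float64(0.14904806079196337), np.float64(0.13669241641501434)] yaw -0.2160595666296747 -0.21339256840839518 -0.21073725867038884 -0.23023729360600198
0.05 [0.5414 0.1254] [np.float64(0.14519948831328197), np.float64(0.13518007124883843), np.float64(0.14784171865060908), np.float64(0.13558607647708568)] yaw -0.21605956662967493 -0.21339256840839524 -0.21073725867038884 -0.23023729360600198
0.056 [0.541  0.1253] [np.float64(0.1444886188919004), np.float64(0.13451825501141718), np.float64(0.1471179133657966), np.float64(0.13492227251432848)] yaw -0.21605956662967477 -0.2133925684083952 -0.21073725867038928 -0.23023729360600198
edge [0.5094 0.2007 0.079 ] [0.4832 0.0714 0.079 ] [0.4963 0.1361 0.079 ] -0.19942910498189304
jar [0.5483 0.2815 0.076 ] cap [ 0.4762 -0.0237  0.041 ] tape [0.6876 0.1005 0.019 ]
```

```bash
cat >> h.py <<'E'
np.set_printoptions(precision=4,suppress=True)
YAW=-.215;C=np.array([.5415,.1255]);ex=np.array([np.cos(YAW),np.sin(YAW)]);ey=np.array([-ex[1],ex[0]])
def go(bx,by,z):
    s=ctrl.read_state();W=np.array([*(C+bx*ex+by*ey),z]);T=s['ee_rot']
    ang=np.arctan2(T[1,1],T[0,1])-np.arctan2(ey[1],ey[0])
    d=s['ee_pos'][:2]-C
    print('t',s['time'],'box',d@ex,d@ey,'z',s['ee_pos'][2],'F',s['ft_force'],'gap',s['finger_gap'],'| shift',T.T@(W-s['ee_pos']),'turn',ang)
E
python3 -c "from h import *;go(-.09,0,.242)"
```

```text
t 0.1 box -0.21788661858860273 -0.7084052006822363 z 0.24147874501172195 F [ 0.0101 -0.0502 -0.0913] gap 1.0028839659948199 | shift [-0.4759  0.5401  0.0004] turn 0.5437037538022673
```

```bash
python3 -m pendant '{"targets":[{"hand":0.6,"xyz":[-0.04,0.045,0],"turn":0.1},{"hand":0.6,"xyz":[-0.08,0.09,0],"turn":0.2},{"hand":0.6,"xyz":[-0.12,0.135,0],"turn":0.3},{"hand":0.6,"xyz":[-0.16,0.18,0],"turn":0.4},{"hand":0.6,"xyz":[-0.2,0.225,0],"turn":0.5},{"hand":0.6,"xyz":[-0.24,0.27,0],"turn":0.544},{"hand":0.6,"xyz":[-0.28,0.315,0],"turn":0.544},{"hand":0.6,"xyz":[-0.32,0.36,0],"turn":0.544},{"hand":0.6,"xyz":[-0.36,0.405,0],"turn":0.544},{"hand":0.6,"xyz":[-0.36,0.405,0],"turn":0.544},{"hand":0.6,"xyz":[-0.36,0.405,0],"turn":0.544},{"hand":0.6,"xyz":[-0.36,0.405,0],"turn":0.544}]}' 20; python3 -c "from h import *;go(-.09,0,.13)"
```

```text
time: 1.1
ee_pos: [0.3681, -0.0649, 0.2424]
ee_rot: [[-0.977, 0.213, 0.001], [0.213, 0.977, 0.0], [-0.0, 0.0, -1.0]]
ft_force: [2.4, -1.4, -0.4]
finger_gap: 0.601
gripper_force: 0.0
t 1.1 box -0.12874669961660828 -0.22304957618121052 z 0.24238231675799196 F [ 2.4274 -1.441  -0.4042] gap 0.6012554441130668 | shift [-0.0387  0.223   0.1125] turn 0.00016489674426645173
```

```bash
python3 -m pendant '{"targets":[{"hand":0.6,"xyz":[-0.01,0.04,0],"turn":0},{"hand":0.6,"xyz":[-0.02,0.08,0],"turn":0},{"hand":0.6,"xyz":[-0.03,0.12,0.01],"turn":0},{"hand":0.6,"xyz":[-0.038,0.15,0.03],"turn":0},{"hand":0.6,"xyz":[-0.038,0.18,0.05],"turn":0},{"hand":0.6,"xyz":[-0.038,0.21,0.07],"turn":0},{"hand":0.6,"xyz":[-0.038,0.223,0.1],"turn":0},{"hand":0.6,"xyz":[-0.038,0.223,0.112],"turn":0},{"hand":0.6,"xyz":[-0.038,0.223,0.112],"turn":0},{"hand":0.6,"xyz":[-0.038,0.223,0.112],"turn":0},{"hand":0.6,"xyz":[-0.038,0.223,0.112],"turn":0}]}'
python3 - <<'E'
from h import *
import cv2
go(-.09,0,.076)
p,d=ctrl.camera('wrist');cv2.imwrite('pics/w1.png',p[...,::-1]);np.save('wd.npy',d);print(ctrl.camera_model('wrist'))
E
```

```text
time: 2.02
ee_pos: [0.4536, 0.1426, 0.1315]
ee_rot: [[-0.977, 0.214, 0.002], [0.214, 0.977, 0.001], [-0.002, 0.001, -1.0]]
ft_force: [-0.0, 0.3, 0.3]
finger_gap: 0.6
gripper_force: 0.0
t 2.0167 box -0.08951888498123191 -0.002057066480365431 z 0.13146637224490537 F [-0.0366  0.319   0.3386] gap 0.5999008801501883 | shift [0.0006 0.002  0.0555] turn -0.00034606043021212507
{'K': array([[325.1923,   0.    , 279.9129],
       [  0.    , 325.1923, 208.4643],
       [  0.    ,   0.    ,   1.    ]]), 'tool_from_camera': array([[-0.0004, -0.9588, -0.284 ,  0.0737],
       [ 1.    , -0.0004, -0.0001, -0.0001],
       [ 0.    , -0.284 ,  0.9588, -0.1318],
       [ 0.    ,  0.    ,  0.    ,  1.    ]])}
```

View pics/w1.png

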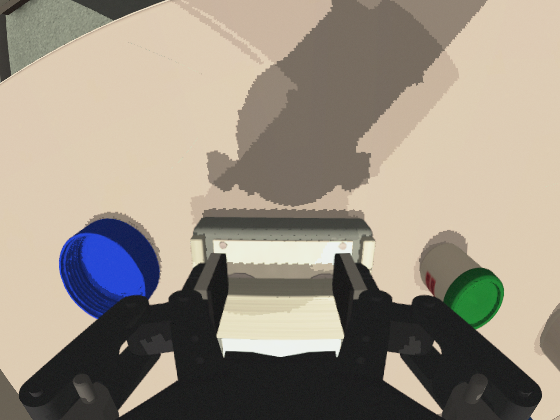

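Wrist view: the two fingertips are at about (217,262) and (349,262). They straddle the near deck in front of the cover face (about row 285), with the cap and jar clear on each side. Next I'll measure the fingertips in tool axes using the depth.

Run:
```python
import cv2
from h import *
d=np.load('wd.npy');m=ctrl.camera_model('wrist');K,T=m['K'],m['tool_from_camera']
v,u=np.mgrid[:420,:560];x=u-K[0,2];y=v-K[1,2];r=np.hypot(x,y)+1e-9;th=r/K[0,0]
P=np.stack([np.tan(th)*x/r*d,np.tan(th)*y/r*d,d],-1)@T[:3,:3].T+T[:3,3]
for s in(-1,1):
    M=(d>0)&(np.abs(P[...,0])<.016)&(P[...,1]*s>.01)&(P[...,1]*s<.06)&(P[...,2]<.03)&(P[...,2]>-.02)
    Q=P[M];zt=np.percentile(Q[:,2],99);q=Q[Q[:,2]>zt-.006]
    print(s,M.sum(),'ztip',zt,Q[:,2].max(),'tip y',np.percentile(q[:,1],[1,50,99]),'x',np.percentile(q[:,0],[1,50,99]))
# cover/deck/box points
p=cv2.resize(cv2.imread('pics/w1.png')[200:380,170:400],None,fx=3.3,fy=3.3,interpolation=cv2.INTER_CUBIC);cv2.imwrite('pics/w1c.png',p)
```

```text
-1 1143 ztip 0.006639021538782455 0.008416152322751835 tip y [-0.0357 -0.0258 -0.0254] x [-0.0093  0.0056  0.0128]
1 1134 ztip 0.006830079408261579 0.007767156664862024 tip y [0.0252 0.0255 0.032 ] x [-0.0092  0.0053  0.0127]
```

View pics/w1c.png

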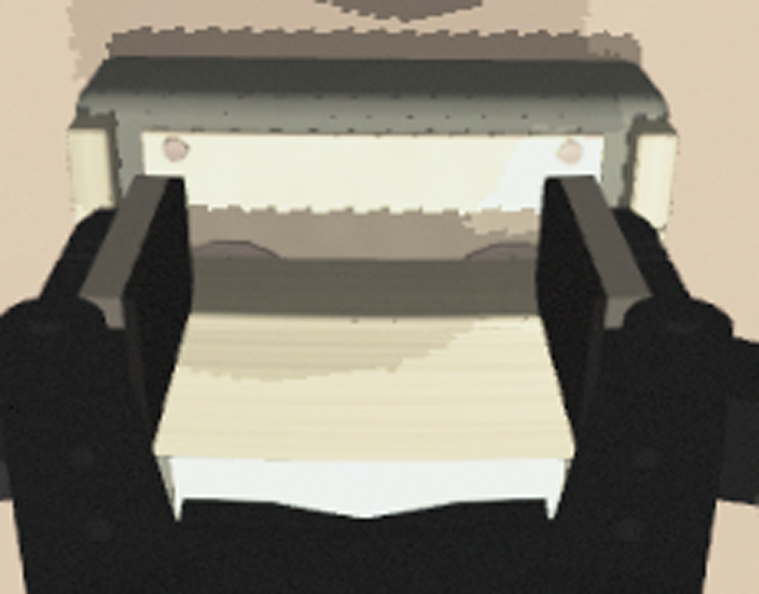

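The cover face and the key rims show between the pads, and the tool sits about 2 mm to the box's right. The pads are about 7 mm thick, so I'll open to 0.68 and lower in front of the face.

```bash
python3 -m pendant '{"targets":[{"hand":0.68,"xyz":[0,0.002,0.02],"turn":0},{"hand":0.68,"xyz":[0,0.002,0.04],"turn":0},{"hand":0.68,"xyz":[0,0.002,0.055],"turn":0},{"hand":0.68,"xyz":[0,0.002,0.063],"turn":0},{"hand":0.68,"xyz":[-0.007,0.002,0.063],"turn":0},{"hand":0.68,"xyz":[-0.014,0.002,0.063],"turn":0},{"hand":0.68,"xyz":[-0.021,0.002,0.063],"turn":0},{"hand":0.68,"xyz":[-0.026,0.002,0.063],"turn":0},{"hand":0.68,"xyz":[-0.030,0.002,0.063],"turn":0},{"hand":0.68,"xyz":[-0.034,0.002,0.063],"turn":0},{"hand":0.68,"xyz":[-0.038,0.002,0.063],"turn":0},{"hand":0.68,"xyz":[-0.042,0.002,0.063],"turn":0}]}'; python3 -c "from h import *;go(.0,0,.0685)"
```

```text
time: 3.07
ee_pos: [0.4944, 0.1355, 0.0673]
ee_rot: [[-0.977, 0.214, -0.001], [0.214, 0.977, -0.0], [0.001, -0.0, -1.0]]
ft_force: [-1.8, 1.1, 1.9]
finger_gap: 0.678
gripper_force: 1.2
t 3.0667 box -0.04814979028244395 -0.00025856852173442024 z 0.06733734081921564 F [-1.7622  1.0691  1.8918] gap 0.6776801053357006 | shift [-0.0481  0.0003 -0.0012] turn -0.0004588004870138551
```

Contact is made at about 2 N. I'll push on slowly.

```bash
python3 -m pendant '{"targets":[{"hand":0.68,"xyz":[-0.004,0,-0.001],"turn":0},{"hand":0.68,"xyz":[-0.008,0,-0.001],"turn":0},{"hand":0.68,"xyz":[-0.012,0,-0.001],"turn":0},{"hand":0.68,"xyz":[-0.016,0,-0.001],"turn":0},{"hand":0.68,"xyz":[-0.02,0,-0.001],"turn":0},{"hand":0.68,"xyz":[-0.024,0,-0.001],"turn":0},{"hand":0.68,"xyz":[-0.028,0,-0.001],"turn":0},{"hand":0.68,"xyz":[-0.032,0,-0.001],"turn":0},{"hand":0.68,"xyz":[-0.036,0,-0.001],"turn":0},{"hand":0.68,"xyz":[-0.039,0,-0.001],"turn":0},{"hand":0.68,"xyz":[-0.042,0,-0.001],"turn":0},{"hand":0.68,"xyz":[-0.042,0,-0.001],"turn":0}]}'; python3 -c "from h import *;go(.006,0,.0685)"
```

```text
time: 4.07
ee_pos: [0.5363, 0.1267, 0.0684]
ee_rot: [[-0.977, 0.214, 0.001], [0.214, 0.977, 0.0], [-0.001, 0.0, -1.0]]
ft_force: [-0.4, -0.1, 0.1]
finger_gap: 0.677
gripper_force: 0.4
t 4.0667 box -0.005285201722640003 4.843906594414267e-05 z 0.06843990791621171 F [-0.4031 -0.0516  0.0556] gap 0.6773030911600655 | shift [-0.0113 -0.     -0.    ] turn -0.00025219545242682884
```

```bash
python3 -m pendant '{"targets":[{"hand":0.68,"xyz":[-0.002,0,0],"turn":0},{"hand":0.68,"xyz":[-0.004,0,0],"turn":0},{"hand":0.68,"xyz":[-0.006,0,0],"turn":0},{"hand":0.68,"xyz":[-0.007,0,0],"turn":0},{"hand":0.68,"xyz":[-0.008,0,0],"turn":0},{"hand":0.68,"xyz":[-0.009,0,0],"turn":0}]}'; python3 -c "from h import *;go(.006,0,.0685)"
```

```text
time: 4.57
ee_pos: [0.5445, 0.1249, 0.0684]
ee_rot: [[-0.977, 0.213, 0.0], [0.213, 0.977, 0.0], [-0.0, 0.0, -1.0]]
ft_force: [-1.3, -0.7, 0.6]
finger_gap: 0.676
gripper_force: 1.0
t 4.5667 box 0.0030524247293264696 8.171460923350336e-06 z 0.06844679196680821 F [-1.2686 -0.706   0.6029] gap 0.6763925182423333 | shift [-0.0029 -0.     -0.0001] turn -9.41517280921289e-05
```

```bash
python3 -m pendant '{"targets":[{"hand":0.68,"xyz":[-0.001,0,0],"turn":0},{"hand":0.68,"xyz":[-0.002,0,0],"turn":0},{"hand":0.68,"xyz":[-0.003,0,0],"turn":0}]}'; python3 -m pendant '{"targets":[{"hand":0.68,"xyz":[-0.001,0,0],"turn":0},{"hand":0.68,"xyz":[-0.002,0,0],"turn":0}]}';python3 -c "from h import *;go(-.025,0,.0685)"
```

```text
time: 4.82
ee_pos: [0.5465, 0.1243, 0.0684]
ee_rot: [[-0.977, 0.214, -0.001], [0.214, 0.977, 0.0], [0.001, 0.0, -1.0]]
ft_force: [-9.1, 2.9, 5.6]
finger_gap: 0.68
gripper_force: 4.4
time: 4.98
ee_pos: [0.5467, 0.1242, 0.0683]
ee_rot: [[-0.977, 0.215, -0.005], [0.215, 0.977, 0.001], [0.005, -0.0, -1.0]]
ft_force: [-14.8, 6.8, 10.3]
finger_gap: 0.683
gripper_force: 8.0
t 4.9833 box 0.005335182453225294 -0.00015810626596996164 z 0.06825317307236693 F [-14.8171   6.8493  10.3359] gap 0.682776574875519 | shift [ 0.0303  0.0001 -0.0001] turn -0.0013988121534758147
```

Force rises at TCP x = +5 mm, so the cover is at its stop. I'll back off over the keys and look.

```bash
python3 -m pendant '{"targets":[{"hand":0.68,"xyz":[0.006,0,0],"turn":0},{"hand":0.68,"xyz":[0.015,0,0],"turn":0},{"hand":0.68,"xyz":[0.025,0,0],"turn":0},{"hand":0.68,"xyz":[0.033,0,0],"turn":0},{"hand":0.68,"xyz":[0.033,0,0],"turn":0},{"hand":0.68,"xyz":[0.033,0,0],"turn":0}]}'
python3 - <<'E'
from h import *
import cv2
go(-.025,0,.0685)
p,d=ctrl.camera('wrist');np.save('wd2.npy',d)
cv2.imwrite('pics/w2.png',cv2.resize(p[180:400,150:410,::-1],None,fx=2.7,fy=2.7,interpolation=cv2.INTER_CUBIC))
K=ctrl.camera_model('wrist')['K'];T=ctrl.camera_model('wrist')['tool_from_camera']
v,u=np.mgrid[:420,:560];x=u-K[0,2];y=v-K[1,2];r=np.hypot(x,y)+1e-9;th=r/K[0,0]
P=np.stack([np.tan(th)*x/r*d,np.tan(th)*y/r*d,d],-1)@T[:3,:3].T+T[:3,3]
for s in(-1,1):
    M=(d>0)&(np.abs(P[...,0])<.016)&(P[...,1]*s>.01)&(P[...,1]*s<.06)&(P[...,2]<.014)&(P[...,2]>-.02)
    Q=P[M];zt=Q[:,2].max();q=Q[Q[:,2]>zt-.006];print(zt,np.percentile(q[:,1],[1,50,99]))
E
```

```text
time: 5.48
ee_pos: [0.5167, 0.131, 0.0687]
ee_rot: [[-0.977, 0.213, 0.001], [0.213, 0.977, 0.0], [-0.001, 0.0, -1.0]]
ft_force: [0.2, -0.1, 0.2]
finger_gap: 0.678
gripper_force: 0.0
t 5.4833 box -0.025382009566934198 5.6304311747273905e-05 z 0.06865185835821767 F [ 0.2259 -0.1244  0.2473] gap 0.6784945755107907 | shift [-0.0004 -0.0001  0.0002] turn 0.0007914088718137258
0.006694502570256666 [-0.0351 -0.0292 -0.0288]
0.006987416963645188 [0.0286 0.029  0.0347]
```

View pics/w2.png

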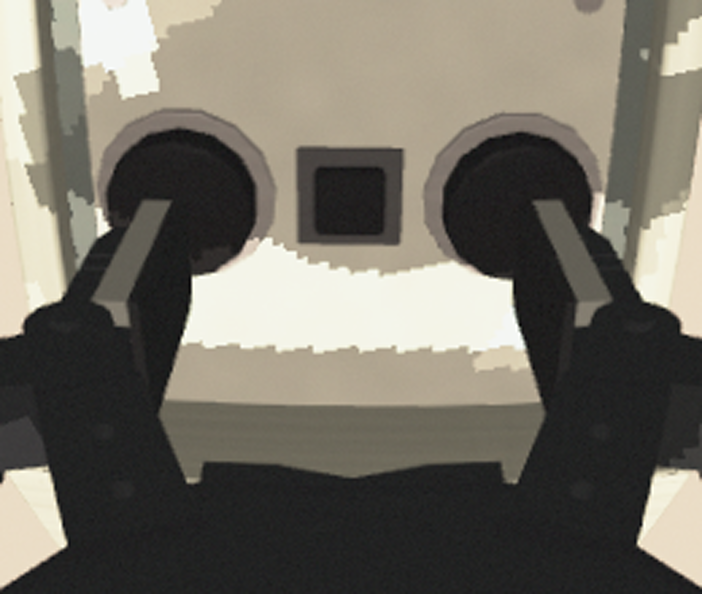

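The cover is fully back. Both round keys sit centred under the pads, symmetric about the square key at crop (350,200), which is clear. I'll press down.

```bash
python3 -m pendant '{"targets":[{"hand":0.68,"xyz":[0,0,0.004],"turn":0},{"hand":0.68,"xyz":[0,0,0.008],"turn":0},{"hand":0.68,"xyz":[0,0,0.010],"turn":0},{"hand":0.68,"xyz":[0,0,0.012],"turn":0},{"hand":0.68,"xyz":[0,0,0.013],"turn":0},{"hand":0.68,"xyz":[0,0,0.014],"turn":0}]}';python3 -m pendant '{"targets":[{"hand":0.68,"xyz":[0,0,0.001],"turn":0},{"hand":0.68,"xyz":[0,0,0.002],"turn":0}]}'
```

```text
time: 6.03
ee_pos: [0.5168, 0.1305, 0.0543]
ee_rot: [[-0.977, 0.214, -0.001], [0.214, 0.977, -0.0], [0.0, -0.001, -1.0]]
ft_force: [-1.8, -1.2, 2.8]
finger_gap: 0.681
gripper_force: 2.0
time: 6.2
ee_pos: [0.5168, 0.1305, 0.0525]
ee_rot: [[-0.977, 0.214, -0.0], [0.214, 0.977, -0.0], [0.0, -0.0, -1.0]]
ft_force: [-2.4, -0.5, 5.6]
finger_gap: 0.682
gripper_force: 2.6
```

```bash
for i in 1 2; do python3 -m pendant '{"targets":[{"hand":0.68,"xyz":[0,0,0.0005],"turn":0},{"hand":0.68,"xyz":[0,0,0.001],"turn":0},{"hand":0.68,"xyz":[0,0,0.001],"turn":0}]}' | grep -E 'pos|force|gap'; done
```

```text
ee_pos: [0.5168, 0.1306, 0.0515]
ft_force: [-3.5, -0.7, 6.3]
finger_gap: 0.678
gripper_force: 2.9
ee_pos: [0.5168, 0.1306, 0.0506]
ft_force: [-3.4, -1.9, 6.2]
finger_gap: 0.68
gripper_force: 3.2
```

```bash
for i in 1 2; do python3 -m pendant '{"targets":[{"hand":0.68,"xyz":[0,0,0.0005],"turn":0},{"hand":0.68,"xyz":[0,0,0.001],"turn":0},{"hand":0.68,"xyz":[0,0,0.001],"turn":0}]}' | grep -E 'pos|force|gap'; done
```

```text
ee_pos: [0.5168, 0.1305, 0.0504]
ft_force: [-6.2, -1.5, 11.8]
finger_gap: 0.681
gripper_force: 5.8
ee_pos: [0.5168, 0.1306, 0.0503]
ft_force: [-7.9, -1.9, 19.4]
finger_gap: 0.677
gripper_force: 9.2
```

The keys are on their stops: z stays at 0.0503 while the force rises. I'll ease back 0.5 mm, hold, and look.

```bash
python3 -m pendant '{"targets":[{"hand":0.68,"xyz":[0,0,-0.0005],"turn":0},{"hand":0.68,"xyz":[0,0,-0.0005],"turn":0},{"hand":0.68,"xyz":[0,0,-0.0005],"turn":0},{"hand":0.68,"xyz":[0,0,-0.0005],"turn":0}]}'
python3 - <<'E'
from h import *
import cv2
s=ctrl.read_state();T=s['ee_rot'];print('tool F',T.T@s['ft_force'],'tool M',T.T@s['ft_torque'])
p,d=ctrl.camera('wrist')
cv2.imwrite('pics/w3.png',cv2.resize(p[180:400,150:410,::-1],None,fx=2.7,fy=2.7,interpolation=cv2.INTER_CUBIC))
E
```

```text
time: 7.53
ee_pos: [0.5168, 0.1305, 0.0503]
ee_rot: [[-0.977, 0.213, 0.001], [0.213, 0.977, -0.0], [-0.001, -0.0, -1.0]]
ft_force: [-7.1, -2.0, 14.4]
finger_gap: 0.682
gripper_force: 7.4
tool F [  6.5186  -3.5115 -14.4125] tool M [0.9917 2.3189 0.1015]
```

View pics/w3.png

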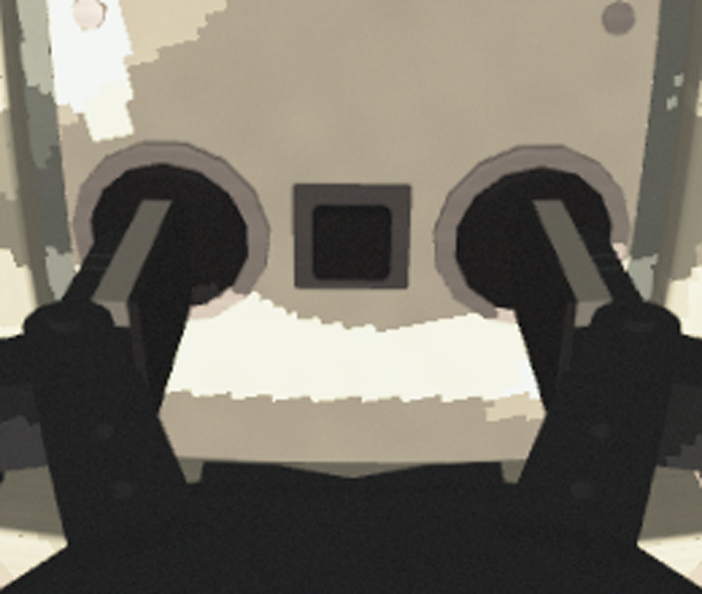

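Both keys sit visibly lower in their collars and look alike, and the square key is untouched. I'll hold for more than two seconds and measure both key tops by depth partway through.

```bash
H='x'; python3 -m pendant '{"targets":[{"hand":0.68,"xyz":[0,0,0.0003],"turn":0},{"hand":0.68,"xyz":[0,0,0.0003],"turn":0},{"hand":0.68,"xyz":[0,0,0.0003],"turn":0},{"hand":0.68,"xyz":[0,0,0.0003],"turn":0},{"hand":0.68,"xyz":[0,0,0.0003],"turn":0},{"hand":0.68,"xyz":[0,0,0.0003],"turn":0},{"hand":0.68,"xyz":[0,0,0.0003],"turn":0},{"hand":0.68,"xyz":[0,0,0.0003],"turn":0},{"hand":0.68,"xyz":[0,0,0.0003],"turn":0},{"hand":0.68,"xyz":[0,0,0.0003],"turn":0},{"hand":0.68,"xyz":[0,0,0.0003],"turn":0},{"hand":0.68,"xyz":[0,0,0.0003],"turn":0}]}'
python3 - <<'E'
from h import *
def pts(d):
    m=ctrl.camera_model('wrist');K,T=m['K'],m['tool_from_camera']
    v,u=np.mgrid[:420,:560];x=u-K[0,2];y=v-K[1,2];r=np.hypot(x,y)+1e-9;th=r/K[0,0]
    return np.stack([np.tan(th)*x/r*d,np.tan(th)*y/r*d,d],-1)@T[:3,:3].T+T[:3,3]
def med(P,cx,cy,w=4):
    u,v=int(cx/2.7+150),int(cy/2.7+180);return np.median(P[v-w:v+w,u-w:u+w,2])
a=pts(np.load('wd2.npy'));b=pts(ctrl.camera('wrist')[1])
print('up   L,R,deck,test',[med(a,*c) for c in((215,185),(485,185),(350,100),(350,200))])
print('down L,R,deck,test',[med(b,*c) for c in((210,230),(495,230),(350,120),(350,240))])
E
```

```text
time: 8.58
ee_pos: [0.5168, 0.1306, 0.0503]
ee_rot: [[-0.977, 0.213, 0.001], [0.213, 0.977, -0.0], [-0.001, -0.0, -1.0]]
ft_force: [-7.8, -0.6, 17.9]
finger_gap: 0.683
gripper_force: 8.5
up   L,R,deck,test [np.float64(0.01849501780785784), np.float64(0.018585507475036372), np.float64(0.028627438399110722), np.float64(0.023522938873422536)]
down L,R,deck,test [np.float64(0.006152767045095153), np.float64(0.006000725529089923), np.float64(0.010327126054652122), np.float64(0.005119540328218736)]
```

```bash
python3 -m pendant '{"targets":[{"hand":0.68,"xyz":[0,0,0],"turn":0},{"hand":0.68,"xyz":[0,0,0],"turn":0},{"hand":0.68,"xyz":[0,0,0],"turn":0},{"hand":0.68,"xyz":[0,0,0],"turn":0},{"hand":0.68,"xyz":[0,0,0],"turn":0},{"hand":0.68,"xyz":[0,0,0],"turn":0},{"hand":0.68,"xyz":[0,0,0],"turn":0},{"hand":0.68,"xyz":[0,0,0],"turn":0},{"hand":0.68,"xyz":[0,0,0],"turn":0},{"hand":0.68,"xyz":[0,0,0],"turn":0},{"hand":0.68,"xyz":[0,0,0],"turn":0},{"hand":0.68,"xyz":[0,0,0],"turn":0}]}'
```

```text
time: 9.63
ee_pos: [0.5168, 0.1305, 0.0503]
ee_rot: [[-0.977, 0.213, 0.001], [0.213, 0.977, -0.0], [-0.001, -0.0, -1.0]]
ft_force: [-8.3, -1.1, 17.5]
finger_gap: 0.681
gripper_force: 8.5
```

Both keys are down about 6 mm relative to the deck, and the test key is still 5 mm up. I'll hold one more second and then lift slowly.

```bash
python3 -m pendant '{"targets":[{"hand":0.68,"xyz":[0,0,0],"turn":0},{"hand":0.68,"xyz":[0,0,0],"turn":0},{"hand":0.68,"xyz":[0,0,0],"turn":0},{"hand":0.68,"xyz":[0,0,0],"turn":0},{"hand":0.68,"xyz":[0,0,0],"turn":0},{"hand":0.68,"xyz":[0,0,0],"turn":0},{"hand":0.68,"xyz":[0,0,0],"turn":0},{"hand":0.68,"xyz":[0,0,0],"turn":0},{"hand":0.68,"xyz":[0,0,0],"turn":0},{"hand":0.68,"xyz":[0,0,0],"turn":0},{"hand":0.68,"xyz":[0,0,0],"turn":0},{"hand":0.68,"xyz":[0,0,0],"turn":0}]}'; python3 -m pendant '{"targets":[{"hand":0.68,"xyz":[0,0,-0.003],"turn":0},{"hand":0.68,"xyz":[0,0,-0.006],"turn":0},{"hand":0.68,"xyz":[0,0,-0.01],"turn":0},{"hand":0.68,"xyz":[0,0,-0.015],"turn":0},{"hand":0.68,"xyz":[0,0,-0.03],"turn":0},{"hand":0.68,"xyz":[0,0,-0.05],"turn":0},{"hand":0.68,"xyz":[0,0,-0.08],"turn":0},{"hand":0.68,"xyz":[0,0,-0.11],"turn":0},{"hand":0.68,"xyz":[0,0,-0.13],"turn":0},{"hand":0.68,"xyz":[0,0,-0.13],"turn":0},{"hand":0.68,"xyz":[0,0,-0.13],"turn":0},{"hand":0.68,"xyz":[0,0,-0.13],"turn":0}]}'
python3 - <<'E'
from h import *
import cv2
p,d=ctrl.camera('wrist');cv2.imwrite('pics/w4.png',p[...,::-1])
print(ctrl.read_state()['ft_force'])
E
```

```text
time: 10.63
ee_pos: [0.5168, 0.1306, 0.0503]
ee_rot: [[-0.977, 0.213, 0.001], [0.213, 0.977, -0.0], [-0.001, -0.0, -1.0]]
ft_force: [-8.1, -1.3, 16.2]
finger_gap: 0.682
gripper_force: 8.5
time: 11.63
ee_pos: [0.5165, 0.1309, 0.1777]
ee_rot: [[-0.977, 0.214, -0.001], [0.214, 0.977, 0.0], [0.001, -0.0, -1.0]]
ft_force: [0.1, -0.3, -0.7]
finger_gap: 0.681
gripper_force: 0.0
[ 0.365  -0.2556 -0.4269]
```

View pics/w4.png

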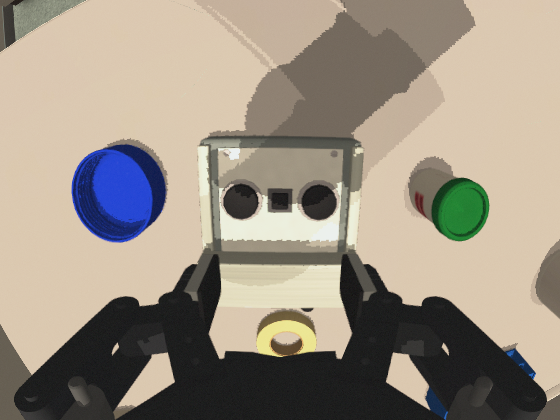

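The picture shows the keys up at (241,202) and (319,202), the cover open with its edge near row 258, and the cap, jar and tape still standing where they were. The robot is touching nothing.

```bash
python3 -c "from station import ctrl;print(ctrl.finish_job())"
```

```text
the job is handed in; nothing more can be done
None
```

The job is done and handed in: the cover is pushed fully back, both round keys were held on their stops for over three seconds and released, the square key was not pressed, and the jar, cap and tape are where they stood.

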